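# Switch on the chocolate warmer over its splash guard

### The job

Take the orange-handled bent-rod hook from its wooden rest, reach over the metal guard of the chocolate warmer and pull the red lever all the way over towards the guard with the hook; do not touch either lever with the gripper or arm, leave the blue lever as it is, and do not lean hard on the guard. Then hang the hook back in both notches of its rest with the bent end pointing down as before, let go, and leave the tub, jar and scraper where they stand.

Things in the scene. Friction and masses are not known exactly. Their poses are not given: they have to be found in the camera images.
- hook_grip (a point): where to grip the hook: mid height and width of its orange handle (120 x 18 wide x 22 high mm), 45 mm behind the handle's front end. x runs along the handle towards the bend, z up as it hangs. A steel rod 10 mm thick runs on along x to 170 mm from here, then bends straight down. About 180 g, balance point 25 mm ahead of here. Lies loose in the rest, lifts straight up
- hook_tip (a point): lowest end of the hook's bent-down rod, on its centre line: 170 mm ahead (x) of the grip point and 85 mm below it; axes as the grip point
- rest: dark wooden rest fixed on the bench: base 200 x 90 x 12 mm, two posts (12 mm thick, up to 70 mm wide) with flared notches reaching 144 mm high, one 50 mm behind (under the handle), one 100 mm ahead (under the rod) of the origin. Origin on the bench under the hook's grip point; x points the way the hook points, z up
- rest_seat (a point): the point 120 mm above the rest's origin where the hook's grip point lies when the hook hangs properly in both notches
- warmer: steel box fixed on the bench, 240 (x) x 360 (y) mm, top at 50 mm; two lids with knobs up to 72 mm high at x = 60 mm. Origin: centre of its underside, on the bench; x points away from the robot, square to the guard, z up. The lever pivots are at x = -60 mm, y = +75 and -75 mm, 65 mm above the bench, hinged about y; red may be on either side
- guard: upright aluminium splash guard fixed in front of the warmer, same origin and axes as the warmer: a plate 6 mm thick, centred at x = -125 mm, 360 mm wide, top edge 154 mm above the bench
- red_lever (a joint): swing of the red lever (rad): 0 leans 0.5 rad away from the guard, 1.0 leans 0.5 rad towards the guard (its stop, on). Starts between 0 and 0.2; a stiff hinge that stays where it is left and needs about 1 to 3 N at the paddle
- blue_lever (a joint): the same for the blue lever; may start anywhere between 0 and 1
- red_tip (a point): middle of the top edge of the red lever: a flat paddle 32 mm wide (along the warmer's y), 8 mm thick, reaching from 20 to 72 mm from its pivot; this point is 72 mm from the pivot
- blue_tip (a point): the same point of the blue lever
- tub: chocolate tub with white lid, 104 mm across, 75 mm high, bystander; origin at the centre of its underside
- jar: jar with green cap, 60 mm across, 90 mm high, bystander; origin at the centre of its underside
- scraper: steel dough scraper with wooden handle, 110 x 120 mm, 18 mm high, lying flat, bystander; origin under its handle
Things that resemble listed ones, but are neither listed nor needed, are in the scene too. Several things have the shape of the rest; the one meant has the colours described above.

How it is judged:
By the outcome, as a careful person would: the job done as asked, in the order asked, and still so for the second after the job is handed in, with the robot touching nothing.
It also fails if it takes over 56 s, if anything falls off the work surface, if the arm or the gripper's body presses on something with over 40 N, if the wrist force passes 120 N, or if a joint passes its speed limit or range.

### The arm

A 6-joint arm with a two-finger parallel gripper is mounted at the origin on the work surface. World frame = base frame: x ahead of the robot, y to its left, z up, the work surface at z = 0. Lengths are in m, angles in rad, forces in N, time in s.
With the tool pointing down it reaches from about 0.25 to 0.8 m from the base axis. Payload 3.9 kg.
Tool frame: the origin (TCP) lies on the centre line of the jaws, within the pads' length; the fingertips stand 25 mm ahead of it and the grasp point (between the pads) lies 6 mm ahead of it (arm.finger_overhang is the z of the fingertips in the tool frame, in m); z points along the fingers, y is the direction in which the jaws open and shut (so a half turn about z gives the same grasp; the last joint's range is limited). The gripper opens to 85 mm and grips with 20 to 120 N. Pads are 22 mm wide; open, the fingers measure 114 mm over their backs; the gripper's body (76 mm by 85 mm) begins 54 mm behind the grasp point. The pads swing forward as they close: fully open they stand 13 mm farther back than shut.
Start: joints at [-1.261, 0.26, -0.138, 1.173, 0, 1.571], TCP at [0.16, -0.5, 0.256] pointing down, gripper open.
Joint ranges: [-2.78, 2.78], [-0.83, 1.72], [-1.28, 1.37], [-1.9, 2.12], [-1.57, 1.48], [-3.14, 3.14]. Speed limits (rad/s): [2.57, 2.57, 3.14, 3.14, 3.14, 3.14].

### API

Orientations are given as a unit quaternion [w, x, y, z].
In Python, from rig import arm gives the robot as it stands.
- The arm moves only by the tool send_rows, never from a script. Its argument "series" is a list of rows, each an object of numbers: "gripper": the finger opening in m, from 0 to 0.0854; "tx", "ty", "tz": the shift along the tool's x, y, z in m; "twist": the turn about the tool's z in degrees. A call has 1 to 8 rows; each row is the pose to reach, as a shift and turn from the pose commanded when the call began, along the tool's axes at that moment; what a row does not reach only later rows make up. A row lasts 1/10 s, in which the tool goes at most 50 mm and 8.59 degrees, less where a joint would pass 70% of its speed; a pose out of reach is approached as far as the arm can. A call with a gripper value outside its range is refused whole. The fingers move at their own pace and stop on an object; "newtons" is the grip in N (left out, the last holds). Time passes only in rows, so rows that repeat a pose let the fingers close. It gives the time, the measured TCP pose, the force and the opening at its end, in the units of the state.
- arm.sense(): the state, without advancing time (a new reading comes with each control period).
- arm.camera(name): name is "scene" or "top" or "wrist"; returns the picture (420x560x3 uint8, red, green, blue); there is no depth.
- arm.camera_info(name): a dict with "fx", "fy", "cx", "cy" (pixels), "rvec" (rotation vector, rad) and "tvec" (3), from world to camera coordinates, as OpenCV has them; the wrist camera has in their place "mount" (4x4, takes a point from camera to tool coordinates, whose origin is the TCP and whose axes are the flange's). Camera axes: x right, y down, z forward; pixel columns grow to the right and rows downward; lengths in m; the calibration is good to about 2 mm. A picture is of the moment at which its call begins: read the wrist's pose just before it. camera_info takes no time and is no camera call.
- arm.finish_job(): hands the job in, once; it reports no verdict.
Trained networks look in the newest picture that a camera, given by its name, has taken for a name from the list of things; names that differ only in an ending like _2 or _b are one class to them, and where a whole thing is asked for, a point or a joint stands for the part that bears it (a point fixed in the world has none). Each returns a list of dicts, best first, with "p" (0 to 1); they miss things now and then, are a little off and sometimes report something else, mostly with a low value. They report only what shows in the picture. A call takes as long as a camera call. They do not tell look-alikes from the thing itself.
- arm.look_for(name, camera): "at" ([column, row] in pixels, amid what is visible of it).
- arm.tip_of(name, camera): "at" ([column, row] in pixels: a listed point, or the origin of a listed thing).
The state is a dict: "time_s": time; "joint_pos": joint angles; "qd": joint speeds; "joint_efforts": joint torques, N m; "tool_pos": TCP position; "tool_rot": TCP orientation; "force": force on the tool from outside, world axes, zero at the start; "moment": the same for the moment, N m; "gripper_width": finger opening in m.
Only numpy, scipy, OpenCV 4.12 (cv2) and the standard library are available. Lean on these libraries where they do the work, as an engineer would, in place of code of your own. Each camera call takes 0.05 s, during which the arm holds its last target. There are 200 camera calls.

## Working session

There is one attempt and no reset: what is moved stays moved. The work goes in short steps, Python scripts to look and compute and a tool call to move; the robot and the scene stay as the last step left them, time stands still between calls to the robot, and variables do not carry over. Pictures are saved under pics/ and viewed, about 8 in all and at most 12, crops included, and the job is handed in when it is done.

Besides the shell and the picture viewer there is one more tool, called after ">>>" as a command line: name --argument value ..., lists and objects as JSON in quotes. send_rows: Moves the arm, as the interface text tells. Its arguments: {"type":"object","properties":{"series":{"type":"array"},"newtons":{"type":"number"}},"required":["series"]}

```bash
ls; mkdir -p pics; cat > h.py <<'E'
import numpy as np, cv2
from rig import arm
from scipy.spatial.transform import Rotation as R
def P(name):
    i=arm.camera_info(name); K=np.array([[i['fx'],0,i['cx']],[0,i['fy'],i['cy']],[0,0,1.]])
    if 'mount' in i:
        s=arm.sense(); T=np.eye(4); q=s['tool_rot']; T[:3,:3]=R.from_quat([q[1],q[2],q[3],q[0]]).as_matrix(); T[:3,3]=s['tool_pos']
        T=np.linalg.inv(T@np.array(i['mount'])); return K,T[:3,:3],T[:3,3]
    return K,cv2.Rodrigues(np.array(i['rvec'],float))[0],np.array(i['tvec'],float)
def proj(name,p):
    K,r,t=P(name); c=(np.atleast_2d(p)@r.T+t)@K.T; return c[:,:2]/c[:,2:]
def onz(name,uv,z):
    K,r,t=P(name); d=r.T@np.linalg.solve(K,[uv[0],uv[1],1]); o=-r.T@t; return o+d*(z-o[2])/d[2]
def tri(obs):
    A=[];b=[]
    for n,uv in obs:
        K,r,t=P(n); d=r.T@np.linalg.solve(K,[uv[0],uv[1],1]); d/=np.linalg.norm(d); o=-r.T@t; M=np.eye(3)-np.outer(d,d); A.append(M); b.append(M@o)
    return np.linalg.lstsq(np.vstack(A),np.hstack(b),rcond=None)[0]
def save(n,f,img=None):
    cv2.imwrite('pics/'+f,cv2.cvtColor(arm.camera(n) if img is None else img,cv2.COLOR_RGB2BGR))
E
python3 - <<'E'
from h import *
for c in ['scene','top']:
    save(c,c+'0.png')
    K,r,t=P(c); print(c,K[0,0],(-r.T@t).round(3))
    for n in ['hook_grip','hook_tip','rest','warmer','guard','red_tip','blue_tip','tub','jar','scraper']:
        print(n,[(np.round(d['at'],1).tolist(),round(d['p'],2)) for d in arm.tip_of(n,c)][:4])
print(arm.sense())
E
```

```text
pics
scene 397.1984052993737 [ 1.396 -0.324  0.711]
hook_grip [([182.7, 213.0], 0.91), ([398.6, 224.9], 0.65), ([191.0, 248.4], 0.61), ([187.9, 210.5], 0.49)]
hook_tip [([183.6, 278.3], 0.55)]
rest [([156.8, 208.3], 0.98), ([192.6, 248.6], 0.72), ([78.3, 247.7], 0.65)]
warmer [([370.9, 275.2], 0.89)]
guard []
red_tip [([343.7, 233.7], 0.6)]
blue_tip [([401.6, 222.8], 0.5)]
tub [([277.1, 235.4], 0.59)]
jar [([448.2, 217.4], 0.91)]
scraper [([365.0, 214.7], 0.55)]
top 532.0671627347959 [ 0.339 -0.08   1.8  ]
hook_grip [([357.9, 208.2], 0.84)]
hook_tip [([367.5, 159.2], 0.85)]
rest [([354.0, 208.2], 0.86), ([378.2, 281.2], 0.68), ([447.0, 236.4], 0.55), ([357.5, 209.3], 0.28)]
warmer [([227.1, 130.2], 0.62)]
guard []
red_tip [([242.3, 132.4], 0.61), ([357.0, 206.2], 0.26)]
blue_tip [([198.0, 128.1], 0.42)]
tub [([281.0, 205.2], 0.82)]
jar [([114.6, 177.9], 0.8)]
scraper [([188.8, 207.3], 0.9)]
{'time_s': 1.1, 'joint_pos': array([-1.26096974e+00,  2.59990982e-01, -1.38097654e-01,  1.17269178e+00,
        4.28019128e-05,  1.57081593e+00]), 'qd': array([-0.00017674, -0.00031521,  0.00087229,  0.00097459,  0.00020049,
        0.00019213]), 'joint_efforts': array([ 1.74519437e-04, -4.05631185e+01,  2.54237902e+01,  1.17282088e-03,
        2.49504626e-05, -4.32260691e-06]), 'tool_pos': array([ 0.16007961, -0.49999432,  0.25630994]), 'tool_rot': array([4.55815696e-06, 9.88026425e-01, 1.54284747e-01, 2.23722421e-05]), 'force': array([ 0.57341936, -0.24646377, -0.39788421]), 'moment': array([ 0.02810522, -0.01943711,  0.02287711]), 'gripper_width': 0.08552480322230449}
```

```bash
python3 - <<'E'
import cv2
for n in ['scene','top']:
    im=cv2.imread(f'pics/{n}0.png'); cv2.imwrite(f'pics/{n}0b.png',cv2.resize(im,(800,600),interpolation=cv2.INTER_CUBIC))
E
```

```text
(no output)
```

View pics/scene0b.png

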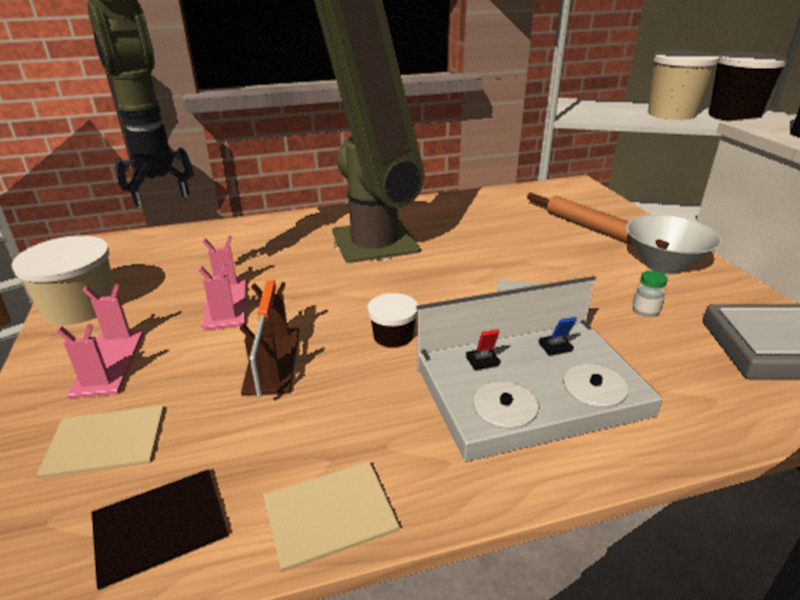

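View pics/top0b.png

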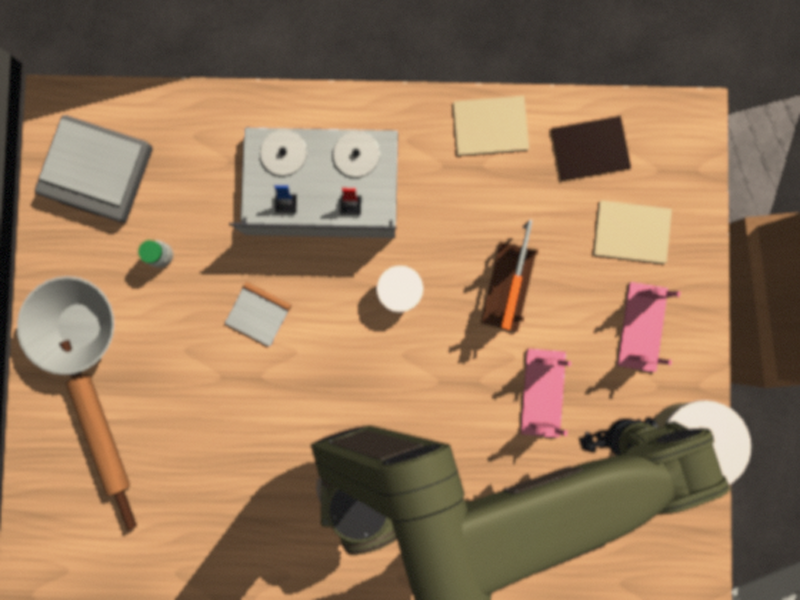

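The scene view shows the orange-handled hook hanging in the dark rest at about (185,225) native. The red lever, at (343,235), is the one nearer the rest, and the blue lever is at (400,228). The top view agrees: hook grip (358,208), tip (368,159), guard along row ~160, tub (280,202) between rest and warmer. Two pink rests are look-alikes.

```bash
python3 - <<'E'
from h import *
r3=lambda a:np.round(a,3).tolist()
g=onz('top',[357.9,208.2],.12); t=onz('top',[367.5,159.2],.035)
print('grip',r3(g),'tri',r3(tri([('top',[357.9,208.2]),('scene',[182.7,213.0])])),'tip',r3(t),'tri',r3(tri([('top',[367.5,159.2]),('scene',[183.6,278.3])])),'yaw',np.degrees(np.arctan2(*(t-g)[1::-1])), np.linalg.norm((t-g)[:2]))
for n,a,b in [('red',[242.3,132.4],[343.7,233.7]),('blue',[198,128.1],[401.6,222.8]),('warmer',[227.1,130.2],[370.9,275.2])]:
    print(n,r3(tri([('top',a),('scene',b)])))
print('warm z0',r3(onz('top',[227.1,130.2],0)),r3(onz('scene',[370.9,275.2],0)))
print('tub',r3(onz('top',[281,205.2],0)),'jar',r3(onz('top',[114.6,177.9],0)))
# corners
im=cv2.imread('pics/top0.png')
c=cv2.resize(im[75:180,155:290],None,fx=5,fy=5,interpolation=cv2.INTER_CUBIC)
d=cv2.resize(im[140:240,330:390],None,fx=5,fy=5,interpolation=cv2.INTER_CUBIC)
c=cv2.resize(c,(675,525))[:, :]; o=np.zeros((525,800,3),np.uint8); 
cv2.imwrite('pics/c.png',c)
s=cv2.imread('pics/scene0.png'); cv2.imwrite('pics/s.png',cv2.resize(s[180:325,280:470],None,fx=4,fy=4,interpolation=cv2.INTER_CUBIC))
E
```

```text
grip [0.431, -0.316, 0.12] tri [0.431, -0.324, 0.117] tip [0.6, -0.358, 0.035] tri [0.601, -0.356, 0.031] yaw -13.951102279819612 0.1742611366778366
red [0.663, 0.052, 0.127]
blue [0.674, 0.198, 0.139]
warmer [0.696, 0.119, 0.001]
warm z0 [0.695, 0.117, 0.0] [0.695, 0.123, 0.0]
tub [0.442, -0.073, 0.0] jar [0.523, 0.496, 0.0]
```

View pics/c.png

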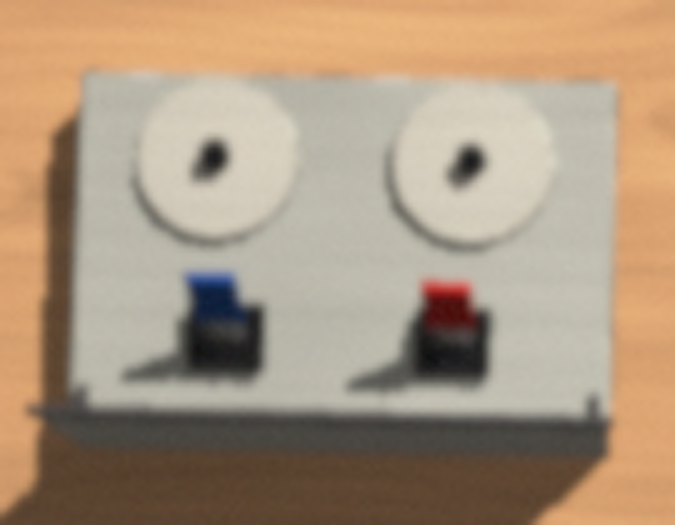

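View pics/s.png

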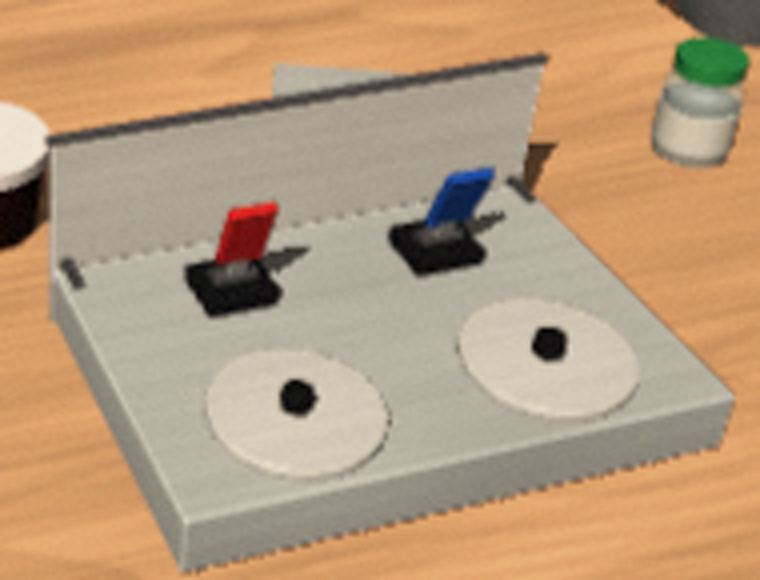

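The crops show the box corners in c.png at (86,73) and (616,82), and the guard's top edge from (32,410) to (608,420). In s.png the box corners are at (183,520) and (735,398), and the guard's top edge runs from (50,140) to (545,57). The red paddle leans away from the guard. I'll fit the warmer pose from these.

```bash
python3 - <<'E'
from h import *
from scipy.optimize import least_squares
r3=lambda a:np.round(a,3).tolist()
C=lambda x,y:[155+(x)/5,75+(y)/5]; S=lambda x,y:[280+x/4,180+y/4]
pts=[('top',[.12,.18,.05],C(86,73)),('top',[.12,-.18,.05],C(616,82)),('top',[-.125,.18,.154],C(32,409)),('top',[-.125,-.18,.154],C(608,420)),
('scene',[.12,-.18,.05],S(183,520)),('scene',[.12,.18,.05],S(735,398)),('scene',[-.125,-.18,.154],S(50,140)),('scene',[-.125,.18,.154],S(545,57)),
('top',[.06,.0+.09,.07],C(212,156))][:8]
def W(p,l): c,s=np.cos(p[2]),np.sin(p[2]); return np.array([p[0]+c*l[0]-s*l[1],p[1]+s*l[0]+c*l[1],l[2]])
f=lambda p:np.hstack([proj(n,W(p,l))[0]-uv for n,l,uv in pts])
s=least_squares(f,[.695,.12,0]); p=s.x; print(p.round(4),np.degrees(p[2]),f(p).round(1))
for n,y,a,b in [('red',-.075,C(447,283),S(252,208)),('blue',.075,C(210,275),S(470,175))]:
    L=lambda th:W(p,[-.06+.072*np.sin(.5-th),y,.065+.072*np.cos(.5-th)])
    fr=lambda q:np.hstack([proj('top',L(q[0]))[0]-a,proj('scene',L(q[0]))[0]-b])
    q=least_squares(fr,[.1]); print(n,'th',q.x,fr(q.x).round(1),'tip',r3(L(q.x[0])),'pivot',r3(W(p,[-.06,y,.065])))
print('hook top proj', [ (h,proj('top',[.431,-.316,h]).round(1)) for h in (.12,)])
E
```

```text
[ 0.7013  0.1219 -0.0014] -0.08104330623376713 [-0.6 -0.8  0.9 -0.3  0.4 -0.   0.5  0.4 -0.1  0.5  1.1 -0.6  0.  -1.3
 -0.3 -1. ]
red th [0.18109085] [0.2 0.5 0.4 0.3] tip [0.664, 0.047, 0.133] pivot [0.641, 0.047, 0.065]
blue th [0.13180267] [ 0.5  0.1  0.5 -0.2] tip [0.667, 0.197, 0.132] pivot [0.641, 0.197, 0.065]
hook top proj [(0.12, array([[357.8, 208.2]]))]
```

```bash
cat >> h.py <<'E'
def st():
    s=arm.sense(); q=s['tool_rot']; m=R.from_quat([q[1],q[2],q[3],q[0]]).as_matrix(); return s,m,np.array(s['tool_pos'])
def go(x,y,z,yaw):
    s,m,p=st(); d=m.T@(np.array([x,y,z])-p); cur=np.degrees(np.arctan2(m[1,0],m[0,0])); tw=(cur-yaw+180)%360-180
    print('tx ty tz',d.round(4).tolist(),'twist',round(tw,2),'cur yaw',round(cur,2),'tilt',np.round(m[:,2],4),'pos',p.round(4),'F',np.round(s['force'],1),'M',np.round(s['moment'],2),'w',round(s['gripper_width'],4),'t',s['time_s'])
E
python3 -c "
from h import *
go(.431,-.318,.26,-14)"
```

```text
tx ty tz [0.3135, -0.0907, -0.0037] twist 31.75 cur yaw 17.75 tilt [ 0. -0. -1.] pos [ 0.1601 -0.5     0.2563] F [ 0.6 -0.2 -0.4] M [ 0.03 -0.02  0.02] w 0.0855 t 1.1
```

>>> send_rows --series '[{"gripper": 0.07,"tx": 0.045,"ty": -0.013,"twist": 5},{"gripper": 0.07,"tx": 0.09,"ty": -0.026,"twist": 10},{"gripper": 0.07,"tx": 0.135,"ty": -0.039,"twist": 15},{"gripper": 0.07,"tx": 0.18,"ty": -0.052,"twist": 20},{"gripper": 0.07,"tx": 0.225,"ty": -0.065,"twist": 25},{"gripper": 0.07,"tx": 0.27,"ty": -0.078,"twist": 29},{"gripper": 0.07,"tx": 0.313,"ty": -0.09,"twist": 31.7},{"gripper": 0.07,"tx": 0.313,"ty": -0.09,"twist": 31.7}]'

```text
validation failed for argument at $.se...
```

```bash
python3 - <<'E'
from h import *
go(.431,-.318,.127,-14)
save('wrist','w1.png')
for n in ['hook_grip','hook_tip','rest']:
    for d in arm.tip_of(n,'wrist')[:3]: print(n,np.round(d['at'],1),round(d['p'],2), onz('wrist',d['at'],{'hook_grip':.12,'hook_tip':.035,'rest':0}[n]).round(4))
for n,p in [('axis pts',[[.431+a*np.cos(-.244),-.318+a*np.sin(-.244),.131] for a in (-.075,0,.045)])]: print(proj('wrist',np.array(p)).round(1))
E
```

```text
tx ty tz [0.3135, -0.0907, 0.1293] twist 31.75 cur yaw 17.75 tilt [ 0. -0. -1.] pos [ 0.1601 -0.5     0.2563] F [ 0.6 -0.2 -0.4] M [ 0.03 -0.02  0.02] w 0.0855 t 1.1
rest [467.8  52.6] 0.83 [ 0.3511 -0.6426  0.    ]
rest [210.9 131.1] 0.73 [ 0.1911 -0.4054  0.    ]
[[  55.  -209.2]
 [ 108.1 -370.5]
 [ 145.4 -483.9]]
```

View pics/w1.png

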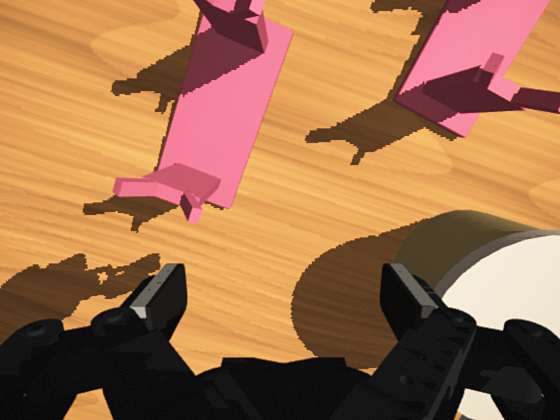

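The move was refused, so this picture shows the start pose: two pink look-alike rests and the open jaws. The rows were probably incomplete, so I'll send all five fields in each.

>>> send_rows --series '[{"gripper": 0.07,"tx": 0.045,"ty": -0.013,"tz": 0,"twist": 5},{"gripper": 0.07,"tx": 0.09,"ty": -0.026,"tz": 0,"twist": 10},{"gripper": 0.07,"tx": 0.135,"ty": -0.039,"tz": 0,"twist": 15},{"gripper": 0.07,"tx": 0.18,"ty": -0.052,"tz": 0,"twist": 20},{"gripper": 0.07,"tx": 0.225,"ty": -0.065,"tz": 0,"twist": 25},{"gripper": 0.07,"tx": 0.27,"ty": -0.078,"tz": 0,"twist": 29},{"gripper": 0.07,"tx": 0.313,"ty": -0.09,"tz": 0,"twist": 31.7},{"gripper": 0.07,"tx": 0.313,"ty": -0.09,"tz": 0,"twist": 31.7}]'

```text
time_s: 2.1
tool_pos: [0.4349, -0.3162, 0.2562]
tool_rot: [-0.0, 0.993, -0.118, 0.001]
force: [-0.3, -1.6, 1.1]
gripper_width: 0.0698
```

```bash
python3 - <<'E'
from h import *
go(.431,-.318,.126,-14)
save('wrist','w2.png')
for n in ['hook_grip','hook_tip','rest']:
    for d in arm.tip_of(n,'wrist')[:3]: print(n,np.round(d['at'],1),round(d['p'],2), onz('wrist',d['at'],{'hook_grip':.12,'hook_tip':.035,'rest':0}[n]).round(4))
im=cv2.imread('pics/w2.png'); hsv=cv2.cvtColor(im,cv2.COLOR_BGR2HSV)
m=cv2.inRange(hsv,(4,190,120),(14,255,255)); n,l,s,c=cv2.connectedComponentsWithStats(m); k=1+np.argmax(s[1:,4]); print(s[k],c[k])
ys,xs=np.where(l==k); pts=np.c_[xs,ys].astype(np.float32); b=cv2.boxPoints(cv2.minAreaRect(pts)); 
W=np.array([onz('wrist',u,.131) for u in b]); print(b.round(1).tolist(),W.round(4).tolist())
v,_,_,_=cv2.fitLine(pts,cv2.DIST_L2,0,.01,.01).ravel(),0,0,0
a=onz('wrist',v[2:],.131); e=onz('wrist',v[2:]+v[:2]*80,.131); print('line',a.round(4),np.degrees(np.arctan2(*(e-a)[1::-1])))
E
```

```text
tx ty tz [-0.0037, 0.0029, 0.1302] twist 0.4 cur yaw -13.6 tilt [ 2.4e-03  6.0e-04 -1.0e+00] pos [ 0.4349 -0.3162  0.2562] F [-0.3 -1.6  1.1] M [-0.01  0.05 -0.02] w 0.0698 t 2.1
hook_grip [289.4 206. ] 0.65 [ 0.4326 -0.324   0.12  ]
rest [287.5 182.1] 0.62 [ 0.4293 -0.3245  0.    ]
[ 276  151   26  147 3329] [288.94532893 222.83148093]
[[275.79998779296875, 151.1999969482422], [300.0, 151.0], [301.29998779296875, 297.0], [277.20001220703125, 297.20001220703125]] [[0.4769, -0.3256, 0.131], [0.4727, -0.3429, 0.131], [0.3554, -0.3166, 0.131], [0.36, -0.297, 0.131]]
line [ 0.4209 -0.3219  0.131 ] 167.09733562599015
```

View pics/w2.png

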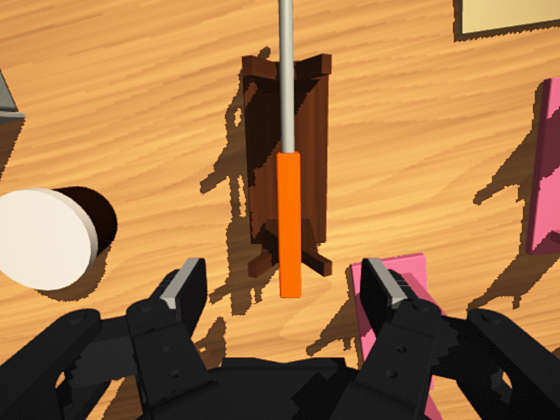

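The wrist view shows the handle from (289,151) to (289,297), the rod running ahead, both notches seated and the jaws straddling the handle. That puts the grip at (0.431, -0.324) with yaw about -13.1°.

>>> send_rows --series '[{"gripper": 0.07,"tx": -0.002,"ty": 0.0085,"tz": 0.03,"twist": -0.5},{"gripper": 0.07,"tx": -0.002,"ty": 0.0085,"tz": 0.07,"twist": -0.5},{"gripper": 0.07,"tx": -0.002,"ty": 0.0085,"tz": 0.1,"twist": -0.5},{"gripper": 0.07,"tx": -0.002,"ty": 0.0085,"tz": 0.12,"twist": -0.5},{"gripper": 0.07,"tx": -0.002,"ty": 0.0085,"tz": 0.13,"twist": -0.5},{"gripper": 0.07,"tx": -0.002,"ty": 0.0085,"tz": 0.13,"twist": -0.5},{"gripper": 0.03,"tx": -0.002,"ty": 0.0085,"tz": 0.13,"twist": -0.5},{"gripper": 0.025,"tx": -0.002,"ty": 0.0085,"tz": 0.13,"twist": -0.5}]' --newtons 20

```text
time_s: 3.1
tool_pos: [0.4274, -0.3276, 0.1278]
tool_rot: [0.001, 0.993, -0.117, 0.001]
force: [0.1, 0.6, 0.4]
gripper_width: 0.042
```

```bash
python3 -c "
from h import *
go(.431,-.324,.126,-13.1)"
```

```text
tx ty tz [0.0026, -0.0043, 0.0018] twist -0.38 cur yaw -13.48 tilt [ 0.0022 -0.0017 -1.    ] pos [ 0.4274 -0.3276  0.1278] F [0.1 0.6 0.4] M [ 0.01 -0.01 -0.02] w 0.042 t 3.1
```

```bash
cat >> h.py <<'E'
def blob(f):
    pose=P('wrist'); im=arm.camera('wrist'); save('wrist',f,im)
    m=cv2.inRange(cv2.cvtColor(im,cv2.COLOR_RGB2HSV),(4,190,120),(14,255,255)); n,l,s,c=cv2.connectedComponentsWithStats(m); k=1+np.argmax(s[1:,4])
    ys,xs=np.where(l==k); b=cv2.boxPoints(cv2.minAreaRect(np.c_[xs,ys].astype(np.float32)))
    global P_; K,r,t=pose; o=-r.T@t; W=[]
    for u in b:
        d=r.T@np.linalg.solve(K,[u[0],u[1],1]); W.append(o+d*(.131-o[2])/d[2])
    print(s[k],b.round(1).tolist(),np.round(W,4).tolist()); return np.array(W)
E
python3 - <<'E'
from h import *
go(.431,-.324,.126,-13.1); blob('w3.png'); go(.431,-.324,.126,-13.1)
E
```

```text
tx ty tz [0.0026, -0.0043, 0.0018] twist -0.38 cur yaw -13.48 tilt [ 0.0022 -0.0017 -1.    ] pos [ 0.4274 -0.3276  0.1278] F [0.1 0.6 0.4] M [ 0.01 -0.01 -0.02] w 0.042 t 3.1
[ 232  165   54  197 2148] [[231.5, 166.0], [281.8999938964844, 164.8000030517578], [286.6000061035156, 361.0], [236.1999969482422, 362.20001220703125]] [[0.4828, -0.3225, 0.131], [0.479, -0.3398, 0.131], [0.3993, -0.3226, 0.131], [0.4037, -0.3021, 0.131]]
tx ty tz [0.0026, -0.0041, 0.0018] twist -0.37 cur yaw -13.47 tilt [ 0.0024 -0.0015 -1.    ] pos [ 0.4275 -0.3274  0.1278] F [1.1 5.3 2.2] M [ 0.58 -0.15  0.01] w 0.0345 t 3.15
```

View pics/w3.png

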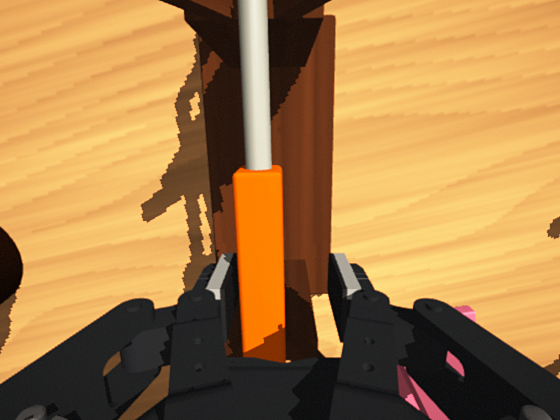

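The left jaw stands against the handle (handle front at (258,168)), because my earlier reading was taken before the arm had settled. I'll open, shift about 8 mm and then close.

>>> send_rows --series '[{"gripper": 0.06,"tx": 0,"ty": 0,"tz": 0,"twist": 0},{"gripper": 0.06,"tx": 0.004,"ty": -0.004,"tz": 0.001,"twist": 0},{"gripper": 0.06,"tx": 0.0075,"ty": -0.008,"tz": 0.002,"twist": 0},{"gripper": 0.06,"tx": 0.0075,"ty": -0.008,"tz": 0.002,"twist": 0},{"gripper": 0.06,"tx": 0.0075,"ty": -0.008,"tz": 0.002,"twist": 0}]'

```text
time_s: 3.65
tool_pos: [0.4361, -0.3203, 0.1242]
tool_rot: [0.0, 0.993, -0.117, -0.0]
force: [-0.3, 0.4, 0.2]
gripper_width: 0.0601
```

```bash
python3 - <<'E'
from h import *
go(.436,-.321,.126,-13.3); W=blob('w4.png')
s,m,p=st()
for w in W: print((m.T@(w-p)).round(4))
E
```

```text
tx ty tz [0.0001, 0.0007, -0.0018] twist -0.11 cur yaw -13.41 tilt [-3.e-04  0.e+00 -1.e+00] pos [ 0.4361 -0.3203  0.1242] F [-0.3  0.4  0.2] M [-0.01  0.03 -0.01] w 0.0601 t 3.65
[ 260  182   51  180 2319] [[260.0, 182.0], [310.0, 182.0], [310.0, 361.0], [260.0, 361.0]] [[0.4842, -0.3239, 0.131], [0.4802, -0.3406, 0.131], [0.4086, -0.3253, 0.131], [0.4133, -0.3056, 0.131]]
[ 0.0477 -0.0078 -0.0068]
[ 0.0477  0.0094 -0.0068]
[-0.0254  0.0111 -0.0068]
[-0.0255 -0.0091 -0.0068]
```

>>> send_rows --series '[{"gripper": 0.03,"tx": 0.002,"ty": 0.001,"tz": -0.002,"twist": 0},{"gripper": 0.02,"tx": 0.002,"ty": 0.001,"tz": -0.002,"twist": 0},{"gripper": 0.01,"tx": 0.002,"ty": 0.001,"tz": -0.002,"twist": 0},{"gripper": 0.01,"tx": 0.002,"ty": 0.001,"tz": -0.002,"twist": 0},{"gripper": 0.01,"tx": 0.002,"ty": 0.001,"tz": -0.002,"twist": 0},{"gripper": 0.01,"tx": 0.002,"ty": 0.001,"tz": -0.002,"twist": 0}]' --newtons 25

```text
time_s: 4.3
tool_pos: [0.4377, -0.3223, 0.1265]
tool_rot: [0.0, 0.993, -0.117, 0.0]
force: [0.2, -1.9, 1.9]
gripper_width: 0.0177
```

>>> send_rows --series '[{"gripper": 0.01,"tx": 0,"ty": 0,"tz": 0,"twist": 0},{"gripper": 0.01,"tx": 0,"ty": 0,"tz": 0,"twist": 0}]' --newtons 100

```text
time_s: 4.5
tool_pos: [0.4378, -0.3224, 0.1267]
tool_rot: [0.0, 0.993, -0.117, 0.0]
force: [0.6, -0.9, 4.0]
gripper_width: 0.0164
```

```bash
python3 -c "
from h import *
go(.436,-.321,.126,-13.4);blob('w5.png')"
```

```text
tx ty tz [-0.0021, -0.0009, 0.0007] twist -0.06 cur yaw -13.46 tilt [ 6.e-04 -7.e-04 -1.e+00] pos [ 0.4378 -0.3224  0.1267] F [ 0.6 -0.9  4. ] M [-0.07  0.06 -0.05] w 0.0164 t 4.5
[ 258  186   50  176 3244] [[258.0, 186.0], [307.0, 186.0], [307.0, 361.0], [258.0, 361.0]] [[0.4843, -0.3246, 0.131], [0.4803, -0.3415, 0.131], [0.4086, -0.3258, 0.131], [0.4133, -0.3061, 0.131]]
```

>>> send_rows --series '[{"gripper": 0.01,"tx": 0,"ty": 0,"tz": -0.01,"twist": 0},{"gripper": 0.01,"tx": 0,"ty": 0,"tz": -0.03,"twist": 0},{"gripper": 0.01,"tx": 0,"ty": 0,"tz": -0.06,"twist": 0},{"gripper": 0.01,"tx": 0,"ty": 0,"tz": -0.1,"twist": 0},{"gripper": 0.01,"tx": 0,"ty": 0,"tz": -0.13,"twist": 0},{"gripper": 0.01,"tx": 0,"ty": 0,"tz": -0.15,"twist": 0},{"gripper": 0.01,"tx": 0,"ty": 0,"tz": -0.15,"twist": 0},{"gripper": 0.01,"tx": 0,"ty": 0,"tz": -0.15,"twist": 0}]'

```text
time_s: 5.35
tool_pos: [0.4372, -0.3217, 0.2757]
tool_rot: [-0.0, 0.993, -0.117, -0.0]
force: [0.1, -0.1, -2.1]
gripper_width: 0.0164
```

>>> send_rows --series '[{"gripper": 0.01,"tx": 0,"ty": -0.02,"tz": 0,"twist": -1},{"gripper": 0.01,"tx": -0.001,"ty": -0.05,"tz": 0,"twist": -2},{"gripper": 0.01,"tx": -0.001,"ty": -0.09,"tz": 0,"twist": -4},{"gripper": 0.01,"tx": -0.002,"ty": -0.13,"tz": 0,"twist": -6},{"gripper": 0.01,"tx": -0.003,"ty": -0.17,"tz": 0,"twist": -8},{"gripper": 0.01,"tx": -0.003,"ty": -0.21,"tz": 0,"twist": -10},{"gripper": 0.01,"tx": -0.004,"ty": -0.25,"tz": 0,"twist": -12},{"gripper": 0.01,"tx": -0.004,"ty": -0.28,"tz": 0,"twist": -13.4}]'

```text
time_s: 6.15
tool_pos: [0.4974, -0.0464, 0.274]
tool_rot: [-0.001, 1.0, 0.001, -0.002]
force: [1.0, -0.6, -0.9]
gripper_width: 0.0168
```

>>> send_rows --series '[{"gripper": 0.01,"tx": 0,"ty": 0,"tz": 0,"twist": 0},{"gripper": 0.01,"tx": 0,"ty": 0,"tz": 0,"twist": 0},{"gripper": 0.01,"tx": 0,"ty": 0,"tz": 0,"twist": 0}]'

```text
time_s: 6.45
tool_pos: [0.4979, -0.0493, 0.2751]
tool_rot: [0.0, 1.0, -0.001, -0.001]
force: [0.2, 0.9, -2.0]
gripper_width: 0.0163
```

```bash
python3 - <<'E'
from h import *
go(.521,.047,.277,-.1)
s,m,p=st(); tip=p+m@[.171,0,.091]; bend=p+m@[.171,0,.006]
for c in ['scene','top']:
    save(c,c+'1.png'); print(c,[(np.round(d['at'],1).tolist(),round(d['p'],2)) for d in arm.tip_of('hook_tip',c)][:2],'expect',proj(c,tip).round(1), [(np.round(d['at'],1).tolist(),round(d['p'],2)) for d in arm.tip_of('hook_grip',c)][:2],proj(c,p+m@[0.001,0,.006]).round(1))
E
```

```text
tx ty tz [0.0229, -0.0964, -0.002] twist 0.01 cur yaw -0.09 tilt [-2.7e-03 -2.0e-04 -1.0e+00] pos [ 0.4979 -0.0493  0.2751] F [ 0.2  0.9 -2. ] M [0.02 0.04 0.  ] w 0.0163 t 6.45
scene [([309.3, 221.6], 0.71)] expect [[307.9 223. ]] [([285.9, 161.0], 0.73), ([306.8, 222.2], 0.65)] [[287.  160.4]]
top [([276.0, 131.8], 0.42)] expect [[274.9 128. ]] [([223.9, 128.7], 0.58)] [[273.1 180.1]]
```

>>> send_rows --series '[{"gripper": 0.01,"tx": 0.006,"ty": -0.025,"tz": 0,"twist": 0},{"gripper": 0.01,"tx": 0.014,"ty": -0.06,"tz": 0,"twist": 0},{"gripper": 0.01,"tx": 0.022,"ty": -0.085,"tz": 0,"twist": 0},{"gripper": 0.01,"tx": 0.024,"ty": -0.096,"tz": 0,"twist": 0},{"gripper": 0.01,"tx": 0.024,"ty": -0.096,"tz": 0,"twist": 0},{"gripper": 0.01,"tx": 0.024,"ty": -0.096,"tz": 0,"twist": 0}]'

```text
time_s: 7.35
tool_pos: [0.5234, 0.0224, 0.2762]
tool_rot: [-0.01, 1.0, 0.016, -0.001]
force: [0.3, 0.0, -1.6]
gripper_width: 0.0163
```

>>> send_rows --series '[{"gripper": 0.01,"tx": 0,"ty": 0,"tz": 0.02,"twist": 0},{"gripper": 0.01,"tx": 0,"ty": 0,"tz": 0.045,"twist": 0},{"gripper": 0.01,"tx": 0,"ty": 0,"tz": 0.07,"twist": 0},{"gripper": 0.01,"tx": 0,"ty": 0,"tz": 0.084,"twist": 0},{"gripper": 0.01,"tx": 0,"ty": 0,"tz": 0.084,"twist": 0},{"gripper": 0.01,"tx": 0,"ty": 0,"tz": 0.084,"twist": 0}]'

```text
time_s: 7.95
tool_pos: [0.5235, 0.0235, 0.1927]
tool_rot: [-0.01, 1.0, 0.017, -0.0]
force: [0.9, 0.5, -1.8]
gripper_width: 0.0166
```

```bash
python3 - <<'E'
from h import *
go(.458,.047,.191,-.1)
s,m,p=st(); tip=p+m@[.171,0,.091]
im=arm.camera('scene'); print([(np.round(d['at'],1).tolist(),round(d['p'],2)) for d in arm.tip_of('hook_tip','scene')][:2],'expect',proj('scene',tip).round(1),tip)
save('scene','s2.png',cv2.resize(im[160:310,270:470],None,fx=4,fy=4,interpolation=cv2.INTER_CUBIC))
E
```

```text
tx ty tz [-0.0647, -0.0256, 0.0022] twist 2.03 cur yaw 1.93 tilt [-0.0012  0.0203 -0.9998] pos [0.5235 0.0235 0.1927] F [ 0.9  0.5 -1.8] M [-0.03  0.   -0.02] w 0.0166 t 7.95
[([342.8, 250.5], 0.57)] expect [[341.5 250.8]] [0.69427418 0.03115777 0.10158912]
```

View pics/s2.png

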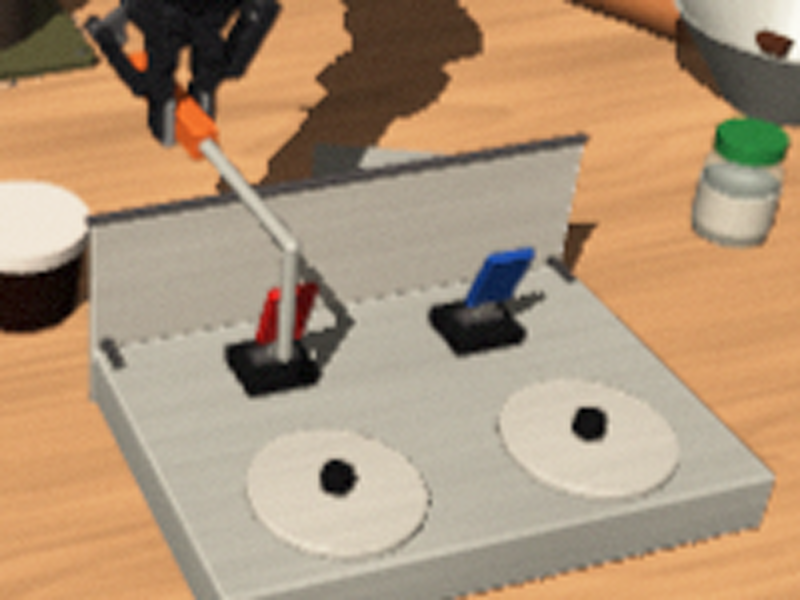

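The crop shows the rod behind the red paddle, in front of it in this view, with its tip at (285,360) beside the lever base. The arm stopped about 24 mm short in y and is slightly tilted, so I'll check the joints.

```bash
python3 -c "
from h import *
s=arm.sense();print(np.round(s['joint_pos'],3))"; ls; python3 -c "
import rig;print([a for a in dir(rig.arm) if a[0]!='_'])"
```

```text
[ 0.034  0.294 -0.26   1.015  0.02   3.141]
h.py
pics
['MotionError', 'camera', 'camera_info', 'finger_overhang', 'finish_job', 'look_for', 'sense', 'tip_of']
```

Joint 6 is at its limit, so the tool yaw has to stay at or above the j1 azimuth. I'll use a yaw of about +7° and still pull along world -x.

>>> send_rows --series '[{"gripper": 0.01,"tx": 0,"ty": 0,"tz": 0,"twist": -3},{"gripper": 0.01,"tx": 0,"ty": 0,"tz": 0,"twist": -5},{"gripper": 0.01,"tx": 0,"ty": 0,"tz": 0,"twist": -5},{"gripper": 0.01,"tx": 0,"ty": 0,"tz": 0,"twist": -5}]'

```text
time_s: 8.45
tool_pos: [0.5242, 0.0242, 0.1932]
tool_rot: [-0.01, 0.998, 0.061, 0.001]
force: [0.0, 0.5, -1.9]
gripper_width: 0.0167
```

```bash
cat >> h.py <<'E'
def tip():
    s,m,p=st(); t=p+m@[.171,0,.091]
    arm.camera('scene'); print('tip',t.round(4),'px',[(np.round(d['at'],1).tolist(),round(d['p'],2)) for d in arm.tip_of('hook_tip','scene')][:2],'expect',proj('scene',t).round(1),'j',np.round(s['joint_pos'],3))
E
python3 -c "
from h import *
go(.523,.026,.191,7); tip()"
```

```text
tx ty tz [-0.001, -0.0019, 0.0022] twist -0.06 cur yaw 6.94 tilt [ 6.000e-04  2.060e-02 -9.998e-01] pos [0.5242 0.0242 0.1932] F [ 0.   0.5 -1.9] M [-0.07  0.02  0.02] w 0.0167 t 8.45
tip [0.694  0.0467 0.1027] px [([345.7, 248.2], 0.71)] expect [[347.3 249.3]] j [ 0.034  0.294 -0.261  1.015  0.021  3.055]
```

>>> send_rows --series '[{"gripper": 0.01,"tx": -0.008,"ty": -0.001,"tz": 0,"twist": 0},{"gripper": 0.01,"tx": -0.016,"ty": -0.002,"tz": 0,"twist": 0},{"gripper": 0.01,"tx": -0.024,"ty": -0.003,"tz": 0,"twist": 0},{"gripper": 0.01,"tx": -0.032,"ty": -0.004,"tz": 0,"twist": 0},{"gripper": 0.01,"tx": -0.039,"ty": -0.005,"tz": 0,"twist": 0},{"gripper": 0.01,"tx": -0.045,"ty": -0.0055,"tz": 0,"twist": 0},{"gripper": 0.01,"tx": -0.05,"ty": -0.006,"tz": 0,"twist": 0},{"gripper": 0.01,"tx": -0.05,"ty": -0.006,"tz": 0,"twist": 0}]'

```text
time_s: 9.35
tool_pos: [0.4723, 0.024, 0.1924]
tool_rot: [-0.01, 0.998, 0.061, -0.0]
force: [0.5, -0.1, -1.3]
gripper_width: 0.0165
```

```bash
cat >> h.py <<'E'
def lev():
    p=[.7013,.1219,-.0014]; out=[]
    for n,y in (('red_tip',-.075),('blue_tip',.075)):
        d=arm.tip_of(n,'scene')
        if not d: print(n,'none'); continue
        uv=np.array(d[0]['at']); th=np.linspace(-.1,1.2,131)
        q=proj('scene',np.c_[p[0]-.06+.072*np.sin(.5-th),np.full(131,p[1]+y),.065+.072*np.cos(.5-th)])
        e=np.linalg.norm(q-uv,axis=1); print(n,uv.round(1),round(d[0]['p'],2),'th',th[e.argmin()].round(2),'err',e.min().round(1))
E
python3 -c "
from h import *
go(.523,.026,.191,7); tip(); lev()"
```

```text
tx ty tz [0.0505, 0.0043, 0.0013] twist -0.0 cur yaw 7.0 tilt [-0.0018  0.0204 -0.9998] pos [0.4723 0.024  0.1924] F [ 0.5 -0.1 -1.3] M [-0.01 -0.3   0.04] w 0.0165 t 9.35
tip [0.6419 0.0467 0.1015] px [([337.7, 238.6], 0.82)] expect [[338.9 237.6]] j [ 0.038  0.211 -0.378  0.982  0.02   3.058]
red_tip [334.6 219.9] 0.5 th 1.0 err 1.9
blue_tip [397.5 223.3] 0.47 th 0.15 err 0.2
```

>>> send_rows --series '[{"gripper": 0.01,"tx": -0.004,"ty": -0.0005,"tz": 0,"twist": 0},{"gripper": 0.01,"tx": -0.008,"ty": -0.001,"tz": 0,"twist": 0},{"gripper": 0.01,"tx": -0.011,"ty": -0.0015,"tz": 0,"twist": 0},{"gripper": 0.01,"tx": -0.011,"ty": -0.0015,"tz": 0,"twist": 0},{"gripper": 0.01,"tx": -0.011,"ty": -0.0015,"tz": 0,"twist": 0}]'

```text
time_s: 10.05
tool_pos: [0.4623, 0.0243, 0.1927]
tool_rot: [-0.01, 0.998, 0.061, 0.0]
force: [0.7, -0.2, 0.5]
gripper_width: 0.0163
```

```bash
python3 -c "
from h import *
go(.455,.026,.191,7); tip(); lev()"
```

```text
tx ty tz [-0.007, -0.0026, 0.0018] twist -0.0 cur yaw 7.0 tilt [-3.000e-04  2.060e-02 -9.998e-01] pos [0.4623 0.0243 0.1927] F [ 0.7 -0.2  0.5] M [ 0.   -0.53 -0.03] w 0.0163 t 10.05
tip [0.632  0.047  0.1021] px [([339.6, 236.7], 0.54)] expect [[337.5 235.3]] j [ 0.039  0.194 -0.401  0.976  0.021  3.059]
red_tip [333.5 218.8] 0.65 th 1.08 err 2.9
blue_tip [399.9 223.8] 0.56 th 0.09 err 1.6
```

```bash
python3 -c "
from h import *
im=arm.camera('scene'); save('scene','s3.png',cv2.resize(im[160:310,270:470],None,fx=4,fy=4,interpolation=cv2.INTER_CUBIC))
go(.455,.026,.191,7)"
```

```text
tx ty tz [-0.0071, -0.0026, 0.0015] twist -0.0 cur yaw 7.0 tilt [-7.000e-04  2.050e-02 -9.998e-01] pos [0.4624 0.0242 0.1925] F [ 1.2 -0.1  0.4] M [ 0.06 -0.58 -0.07] w 0.0167 t 10.3
```

View pics/s3.png

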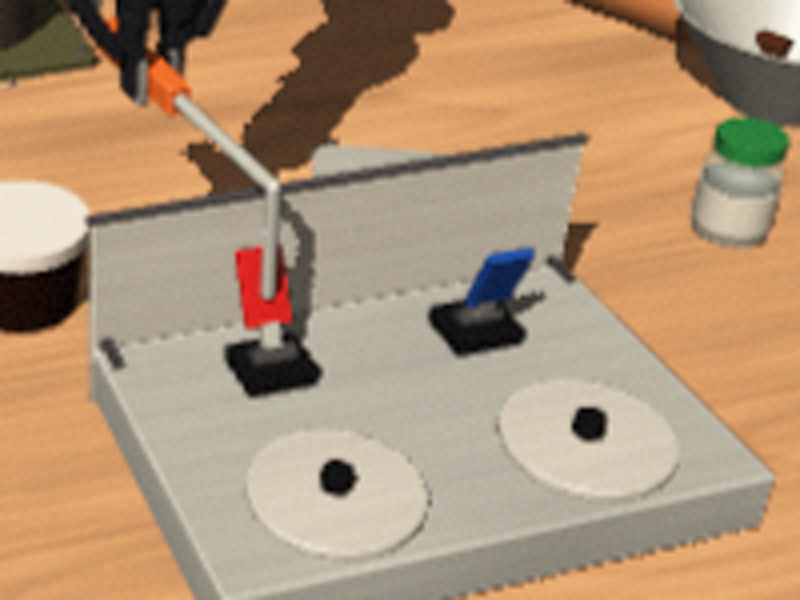

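The lever is now well over towards the guard: paddle top at (250,250), rod tip at mid paddle. Blue is unchanged. I'll keep pulling until the stop is felt.

>>> send_rows --series '[{"gripper": 0.01,"tx": -0.003,"ty": -0.0004,"tz": 0,"twist": 0},{"gripper": 0.01,"tx": -0.006,"ty": -0.0008,"tz": 0,"twist": 0},{"gripper": 0.01,"tx": -0.006,"ty": -0.0008,"tz": 0,"twist": 0},{"gripper": 0.01,"tx": -0.006,"ty": -0.0008,"tz": 0,"twist": 0}]'

```text
time_s: 10.7
tool_pos: [0.4584, 0.0246, 0.1934]
tool_rot: [-0.011, 0.998, 0.061, 0.003]
force: [7.4, 0.7, -0.7]
gripper_width: 0.0164
```

```bash
python3 -c "
from h import *
go(.455,.026,.191,7); tip()
for n in range(3): lev(); arm.camera('scene')
print([(t,proj('scene',[.641-.072*np.sin(t-.5),.047,.065+.072*np.cos(t-.5)]).round(1)) for t in (.8,.9,1.)])"
```

```text
tx ty tz [-0.0033, -0.0018, 0.0024] twist 0.01 cur yaw 7.01 tilt [ 0.0041  0.0213 -0.9998] pos [0.4584 0.0246 0.1934] F [ 7.4  0.7 -0.7] M [ 0.1  -1.93 -0.16] w 0.0164 t 10.7
tip [0.6285 0.0474 0.1036] px [([335.8, 232.9], 0.56)] expect [[337.1 234. ]] j [ 0.04   0.184 -0.412  0.97   0.021  3.059]
red_tip [333.1 221.6] 0.62 th 1.12 err 0.1
blue_tip [397.8 224.9] 0.63 th 0.09 err 0.7
red_tip none
blue_tip [398.7 224.5] 0.66 th 0.09 err 0.3
red_tip [368.9 275. ] 0.69 th -0.1 err 42.3
blue_tip [399.4 222.8] 0.61 th 0.13 err 1.7
[(0.8, array([[336.4, 222.6]])), (0.9, array([[335.3, 222. ]])), (1.0, array([[334.3, 221.7]]))]
```

>>> send_rows --series '[{"gripper": 0.01,"tx": -0.002,"ty": -0.0002,"tz": 0,"twist": 0},{"gripper": 0.01,"tx": -0.003,"ty": -0.0003,"tz": 0,"twist": 0},{"gripper": 0.01,"tx": -0.003,"ty": -0.0003,"tz": 0,"twist": 0}]'

```text
time_s: 11.55
tool_pos: [0.4542, 0.0242, 0.193]
tool_rot: [-0.01, 0.998, 0.061, 0.001]
force: [2.9, 0.1, 3.3]
gripper_width: 0.0165
```

```bash
python3 -c "
from h import *
go(.455,.026,.191,7); tip()"
```

```text
tx ty tz [0.001, -0.0016, 0.002] twist -0.01 cur yaw 6.99 tilt [ 0.0014  0.0206 -0.9998] pos [0.4542 0.0242 0.193 ] F [2.9 0.1 3.3] M [ 0.08 -1.61 -0.1 ] w 0.0165 t 11.55
tip [0.624  0.0469 0.1026] px [([338.6, 230.7], 0.69)] expect [[336.3 233.4]] j [ 0.04   0.179 -0.419  0.971  0.021  3.06 ]
```

>>> send_rows --series '[{"gripper": 0.01,"tx": 0.008,"ty": 0.001,"tz": 0,"twist": 0},{"gripper": 0.01,"tx": 0.02,"ty": 0.0025,"tz": 0,"twist": 0},{"gripper": 0.01,"tx": 0.024,"ty": 0.003,"tz": -0.01,"twist": 0},{"gripper": 0.01,"tx": 0.024,"ty": 0.003,"tz": -0.04,"twist": 0},{"gripper": 0.01,"tx": 0.024,"ty": 0.003,"tz": -0.07,"twist": 0},{"gripper": 0.01,"tx": 0.024,"ty": 0.003,"tz": -0.09,"twist": 0},{"gripper": 0.01,"tx": 0.024,"ty": 0.003,"tz": -0.09,"twist": 0},{"gripper": 0.01,"tx": 0.024,"ty": 0.003,"tz": -0.09,"twist": 0}]'

```text
time_s: 12.45
tool_pos: [0.4769, 0.0223, 0.2817]
tool_rot: [-0.01, 0.998, 0.061, -0.001]
force: [0.2, -0.6, -1.5]
gripper_width: 0.0165
```

```bash
python3 -c "
from h import *
go(.455,.026,.191,7); tip(); lev(); im=arm.camera('scene')
save('scene','s4.png',cv2.resize(im[110:260,270:470],None,fx=4,fy=4,interpolation=cv2.INTER_CUBIC))
s,m,p=st()
print(proj('scene',[p+m@np.array(a) for a in ([.046,0,.006],[.171,0,.006],[.171,0,.091])]).round(1))
print([(t,proj('scene',[.641-.072*np.sin(t-.5),.047,.065+.072*np.cos(t-.5)]).round(1), proj('scene',[.641-.02*np.sin(t-.5),.047,.065+.02*np.cos(t-.5)]).round(1)) for t in (.8,.9,1.)])"
```

```text
tx ty tz [-0.0213, -0.0045, 0.0908] twist -0.0 cur yaw 7.0 tilt [-0.0027  0.0205 -0.9998] pos [0.4769 0.0223 0.2817] F [ 0.2 -0.6 -1.5] M [-0.01  0.01 -0.02] w 0.0165 t 12.45
tip [0.6464 0.045  0.1907] px [([341.6, 206.5], 0.57)] expect [[341.5 209.4]] j [ 0.034  0.17  -0.19   1.213  0.021  3.053]
red_tip [333.2 220. ] 0.61 th 1.1 err 1.7
blue_tip [399.8 224. ] 0.77 th 0.08 err 1.5
[[318.3 158.1]
 [343.4 178.9]
 [341.4 209.5]]
[(0.8, array([[336.4, 222.6]]), array([[337.5, 241.5]])), (0.9, array([[335.3, 222. ]]), array([[337.2, 241.3]])), (1.0, array([[334.3, 221.7]]), array([[336.9, 241.2]]))]
```

View pics/s4.png

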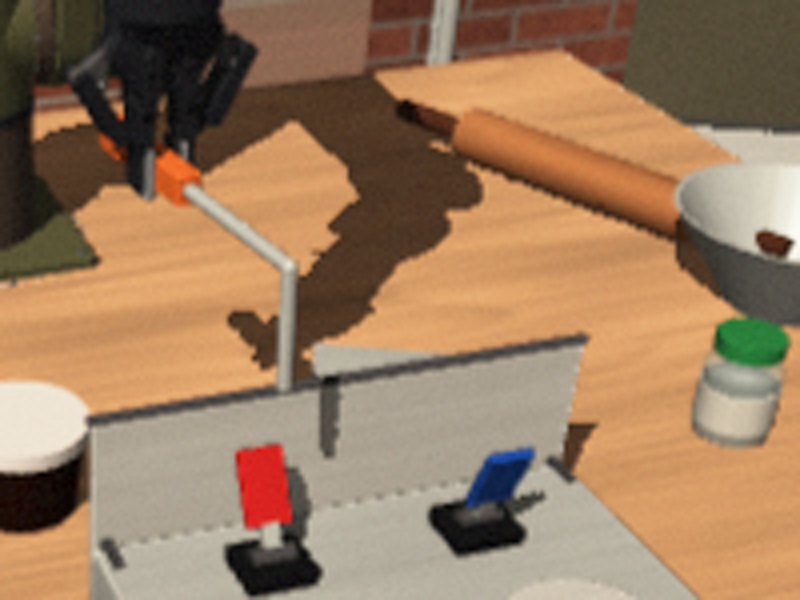

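The hook is clear of the lever and has pitched up by about 2–3°. The red paddle at (262,485) leans towards the guard, and blue is unchanged. To check the lever angle, I'll match a projected paddle outline to the red mask.

```bash
cat >> h.py <<'E'
def hull(c,th,y0,dx=0,dy=0):
    a=.5-th; u=np.array([np.sin(a),0,np.cos(a)]); n=np.array([np.cos(a),0,-np.sin(a)]); o=np.array([.6413+dx,y0+dy,.065])
    pts=[o+r*u+k*n+[0,w,0] for r in (.02,.072) for k in (-.004,.004) for w in (-.016,.016)]
    return cv2.convexHull((proj(c,np.array(pts))*8).astype(np.float32)).astype(np.int32)
def fit(c,im,y0=.047,lo=(0,150,60),hi=(3,255,255)):
    hsv=cv2.cvtColor(im,cv2.COLOR_RGB2HSV); m=cv2.inRange(hsv,lo,hi)|(cv2.inRange(hsv,(174,150,60),(180,255,255)) if y0<.1 else 0)
    q=proj(c,[.641,y0,.11])[0].astype(int); k=np.zeros_like(m); cv2.circle(k,tuple(int(v) for v in q),30,255,-1); m&=k
    M=cv2.resize(m,None,fx=8,fy=8,interpolation=cv2.INTER_LINEAR)>127; x0,y1=q*8-260; M=M[y1:y1+520,x0:x0+520]; res=[]
    for th in np.arange(0,1.25,.05):
        for dx in (-.004,-.002,0,.002,.004):
            for dy in (-.004,-.002,0,.002,.004):
                k=np.zeros(M.shape,np.uint8); cv2.fillPoly(k,[hull(c,th,y0,dx,dy)-np.array([x0,y1])],1)
                res.append(((M&(k>0)).sum()/(M|(k>0)).sum(),round(th,2),dx,dy))
    res.sort(reverse=True); print(c,y0,M.sum()/64,res[:6])
E
python3 - <<'E'
from h import *
ld=lambda f:cv2.cvtColor(cv2.imread('pics/'+f),cv2.COLOR_BGR2RGB)
for c in ('scene','top'): fit(c,ld(c+'0.png'))
for c in ('scene','top'): fit(c,arm.camera(c))
E
```

```text
scene 0.047 154.625 [(np.float64(0.83644941464267), np.float64(0.1), -0.004, 0), (np.float64(0.8274513212795549), np.float64(0.1), -0.004, 0.002), (np.float64(0.8253688799463448), np.float64(0.15), -0.002, 0), (np.float64(0.822319254345453), np.float64(0.15), 0, 0), (np.float64(0.8213822333708157), np.float64(0.1), -0.004, -0.002), (np.float64(0.8203802535023349), np.float64(0.15), -0.002, 0.002)]
top 0.047 63.625 [(np.float64(0.7052083333333333), np.float64(0.3), 0.004, 0.002), (np.float64(0.697345742847294), np.float64(0.3), 0.004, 0), (np.float64(0.6830020562028787), np.float64(0.3), 0.004, 0.004), (np.float64(0.6760129936741324), np.float64(0.3), 0.004, -0.002), (np.float64(0.6581541942783256), np.float64(0.25), 0.002, 0.002), (np.float64(0.6559174459851661), np.float64(0.25), 0.004, 0.002)]
scene 0.047 231.625 [(np.float64(0.8996455201075663), np.float64(1.1), 0.002, 0.002), (np.float64(0.8925219497426582), np.float64(1.05), 0, 0.002), (np.float64(0.8914407554066403), np.float64(1.2), 0.002, 0.004), (np.float64(0.8894704808277542), np.float64(1.15), 0, 0.004), (np.float64(0.8876350540216087), np.float64(0.95), 0, 0), (np.float64(0.8845667489612814), np.float64(0.9), -0.002, 0)]
top 0.047 14.25 [(np.float64(0.32462821907870876), np.float64(0.75), -0.004, 0), (np.float64(0.32168587896253603), np.float64(0.75), -0.004, 0.002), (np.float64(0.28872497365648053), np.float64(0.75), -0.002, 0), (np.float64(0.28368055555555555), np.float64(0.75), -0.004, -0.002), (np.float64(0.2781161185546082), np.float64(0.7), -0.004, 0), (np.float64(0.2764651733660632), np.float64(0.8), 0, 0)]
```

>>> send_rows --series '[{"gripper": 0.01,"tx": -0.005,"ty": 0.02,"tz": 0,"twist": 1},{"gripper": 0.01,"tx": -0.013,"ty": 0.055,"tz": 0,"twist": 3},{"gripper": 0.01,"tx": -0.023,"ty": 0.095,"tz": 0,"twist": 6},{"gripper": 0.01,"tx": -0.033,"ty": 0.135,"tz": 0,"twist": 9},{"gripper": 0.01,"tx": -0.042,"ty": 0.175,"tz": 0,"twist": 12},{"gripper": 0.01,"tx": -0.051,"ty": 0.21,"tz": 0,"twist": 15},{"gripper": 0.01,"tx": -0.057,"ty": 0.236,"tz": 0,"twist": 17},{"gripper": 0.01,"tx": -0.057,"ty": 0.236,"tz": 0,"twist": 17}]'

```text
time_s: 13.6
tool_pos: [0.4492, -0.2218, 0.2768]
tool_rot: [-0.01, 0.996, -0.09, -0.002]
force: [-0.4, 0.8, -1.4]
gripper_width: 0.0165
```

```bash
python3 - <<'E'
from h import *
go(.4378,-.3224,.277,-13.46)
im=arm.camera('top'); fit('top',im); save('top','t5.png',im)
b=cv2.cvtColor(cv2.imread('pics/top0.png'),cv2.COLOR_BGR2RGB)
for i in (b,im): fit('top',i,.197,(108,150,60),(125,255,255))
hs=cv2.cvtColor(im,cv2.COLOR_RGB2HSV); m=cv2.inRange(hs,(0,150,60),(3,255,255))|cv2.inRange(hs,(174,150,60),(180,255,255)); m[:, :200]=0; m[:,290:]=0; m[170:]=0
print(cv2.boundingRect(m)); ys,xs=np.where(m>0); print(xs.mean(),ys.mean())
for t in (.7,.8,.9,1.): print(t,cv2.boundingRect(hull('top',t,.047).astype(np.int32)//8))
E
```

```text
tx ty tz [0.0068, 0.101, -0.0021] twist 3.18 cur yaw -10.28 tilt [-0.0015  0.0195 -0.9998] pos [ 0.4492 -0.2218  0.2768] F [-0.4  0.8 -1.4] M [ 0.02  0.04 -0.02] w 0.0165 t 13.6
top 0.047 75.625 [(np.float64(0.8595265812960807), np.float64(0.95), -0.002, 0), (np.float64(0.8579665577551413), np.float64(0.95), -0.002, 0.002), (np.float64(0.8204718112754898), np.float64(0.9), -0.004, 0), (np.float64(0.8069061321690811), np.float64(0.9), -0.004, 0.002), (np.float64(0.7945052905142008), np.float64(0.95), -0.002, 0.004), (np.float64(0.7930776426566885), np.float64(0.95), -0.002, -0.002)]
top 0.197 31.5 [(np.float64(0.3362489486963835), np.float64(0.3), 0.004, 0.004), (np.float64(0.33590345289976536), np.float64(0.3), 0.004, 0.002), (np.float64(0.33484848484848484), np.float64(0.3), 0.004, 0), (np.float64(0.3337785940891635), np.float64(0.3), 0.004, -0.004), (np.float64(0.33316624895572267), np.float64(0.3), 0.004, -0.002), (np.float64(0.31613611416026344), np.float64(0.25), 0.002, 0.004)]
top 0.197 34.25 [(np.float64(0.36585365853658536), np.float64(0.3), 0.004, 0.004), (np.float64(0.3654039557492457), np.float64(0.3), 0.004, 0.002), (np.float64(0.36447811447811446), np.float64(0.3), 0.004, 0), (np.float64(0.36316580397395226), np.float64(0.3), 0.004, -0.004), (np.float64(0.36257309941520466), np.float64(0.3), 0.004, -0.002), (np.float64(0.34373529872981023), np.float64(0.25), 0.002, 0.004)]
(238, 144, 13, 7)
243.97368421052633 147.05263157894737
0.7 (239, 141, 12, 4)
0.8 (239, 142, 12, 6)
0.9 (239, 142, 12, 8)
1.0 (239, 143, 12, 9)
```

Both views put the red lever at about 0.95–1.0, which fits the stop I felt, and blue is unchanged. Next I'll return to the rest.

>>> send_rows --series '[{"gripper": 0.01,"tx": 0.002,"ty": 0.03,"tz": 0,"twist": 1},{"gripper": 0.01,"tx": 0.005,"ty": 0.07,"tz": 0,"twist": 2},{"gripper": 0.01,"tx": 0.007,"ty": 0.095,"tz": 0,"twist": 3.2},{"gripper": 0.01,"tx": 0.007,"ty": 0.101,"tz": 0,"twist": 3.2},{"gripper": 0.01,"tx": 0.007,"ty": 0.101,"tz": 0,"twist": 3.2},{"gripper": 0.01,"tx": 0.007,"ty": 0.101,"tz": 0,"twist": 3.2}]'

```text
time_s: 14.25
tool_pos: [0.439, -0.318, 0.2753]
tool_rot: [-0.011, 0.993, -0.114, -0.002]
force: [-0.2, 1.2, -1.3]
gripper_width: 0.0164
```

```bash
python3 - <<'E'
from h import *
go(.4378,-.3224,.165,-13.46); tip()
im=arm.camera('wrist'); save('wrist','w6.png',im); arm.camera('wrist')
go(.4378,-.3224,.165,-13.46)
W=blob('w7.png'); s,m,p=st()
a=cv2.imread('pics/w5.png'); b=cv2.imread('pics/w7.png')
cv2.imwrite('pics/cmp.png',np.hstack([cv2.resize(a,(400,300)),cv2.resize(b,(400,300))]))
E
```

```text
tx ty tz [0.0006, 0.0069, 0.1101] twist 0.35 cur yaw -13.11 tilt [-0.0015  0.0218 -0.9998] pos [ 0.439  -0.318   0.2753] F [-0.2  1.2 -1.3] M [ 0.03  0.06 -0.01] w 0.0164 t 14.25
tip [ 0.6054 -0.3548  0.1832] px [([176.3, 226.8], 0.84), ([190.4, 249.0], 0.62)] expect [[174.2 230. ]] j [-0.636  0.293 -0.043  1.25   0.017  2.734]
tx ty tz [0.0002, 0.0065, 0.1104] twist 0.36 cur yaw -13.1 tilt [-0.001   0.0208 -0.9998] pos [ 0.4391 -0.3183  0.2755] F [-0.2 -0.4 -1.5] M [ 0.06 -0.   -0.04] w 0.0164 t 14.45
[ 259  185   50  143 5363] [[259.0, 185.0], [308.0, 185.0], [308.0, 327.0], [259.0, 327.0]] [[0.4612, -0.3005, 0.131], [0.4523, -0.3395, 0.131], [0.3214, -0.312, 0.131], [0.3311, -0.2674, 0.131]]
```

View pics/cmp.png

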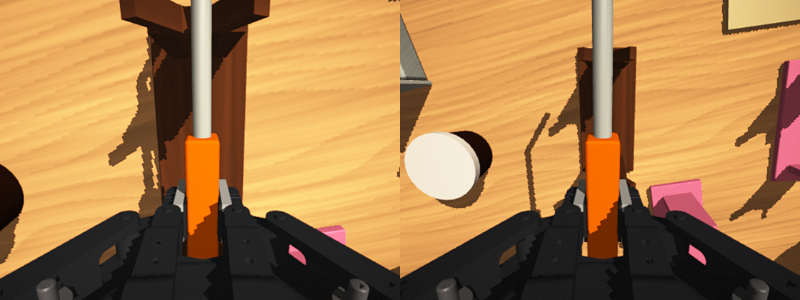

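The left half is the earlier grasp in the rest and the right half is now. The handle sits the same in the jaws (front edge row 185 against 186) and lines up with the rest below. Lowering in two steps.

>>> send_rows --series '[{"gripper": 0.01,"tx": 0,"ty": 0.004,"tz": 0.01,"twist": 0.35},{"gripper": 0.01,"tx": 0,"ty": 0.0065,"tz": 0.03,"twist": 0.35},{"gripper": 0.01,"tx": 0,"ty": 0.0065,"tz": 0.055,"twist": 0.35},{"gripper": 0.01,"tx": 0,"ty": 0.0065,"tz": 0.08,"twist": 0.35},{"gripper": 0.01,"tx": 0,"ty": 0.0065,"tz": 0.1,"twist": 0.35},{"gripper": 0.01,"tx": 0,"ty": 0.0065,"tz": 0.11,"twist": 0.35},{"gripper": 0.01,"tx": 0,"ty": 0.0065,"tz": 0.11,"twist": 0.35},{"gripper": 0.01,"tx": 0,"ty": 0.0065,"tz": 0.11,"twist": 0.35}]'

```text
time_s: 15.3
tool_pos: [0.4376, -0.3238, 0.1657]
tool_rot: [-0.01, 0.993, -0.118, -0.001]
force: [0.1, 0.4, -1.5]
gripper_width: 0.0165
```

```bash
python3 - <<'E'
from h import *
go(.4378,-.3224,.1267,-13.46)
save('wrist','w8.png'); im=arm.camera('scene'); a=cv2.resize(im[170:295,110:235],(400,400),interpolation=cv2.INTER_CUBIC)
w=cv2.cvtColor(cv2.imread('pics/w8.png'),cv2.COLOR_BGR2RGB)[0:400,80:480]
save('',"c8.png",np.hstack([a,w]))
E
```

```text
tx ty tz [0.0001, -0.0006, 0.039] twist -0.09 cur yaw -13.55 tilt [-5.000e-04  2.010e-02 -9.998e-01] pos [ 0.4376 -0.3238  0.1657] F [ 0.1  0.4 -1.5] M [-0.05 -0.01 -0.  ] w 0.0165 t 15.3
```

View pics/c8.png

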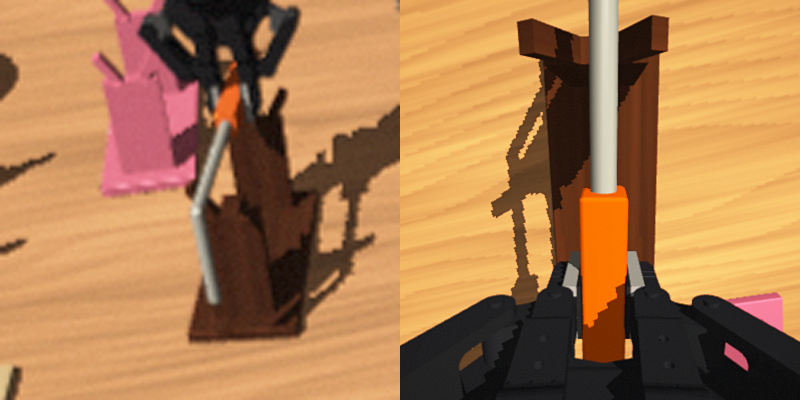

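The rod sits over the middle of the front notch. I'll lower the last 38 mm gently.

>>> send_rows --series '[{"gripper": 0.01,"tx": 0,"ty": 0,"tz": 0.01,"twist": 0},{"gripper": 0.01,"tx": 0,"ty": 0,"tz": 0.02,"twist": 0},{"gripper": 0.01,"tx": 0,"ty": 0,"tz": 0.028,"twist": 0},{"gripper": 0.01,"tx": 0,"ty": 0,"tz": 0.033,"twist": 0},{"gripper": 0.01,"tx": 0,"ty": 0,"tz": 0.036,"twist": 0},{"gripper": 0.01,"tx": 0,"ty": 0,"tz": 0.036,"twist": 0}]' --newtons 40

```text
time_s: 16.0
tool_pos: [0.437, -0.3226, 0.1287]
tool_rot: [-0.01, 0.993, -0.118, -0.002]
force: [-1.7, -0.2, -1.7]
gripper_width: 0.0163
```

>>> send_rows --series '[{"gripper": 0.01,"tx": 0,"ty": 0,"tz": 0.002,"twist": 0},{"gripper": 0.01,"tx": 0,"ty": 0,"tz": 0.003,"twist": 0},{"gripper": 0.01,"tx": 0,"ty": 0,"tz": 0.003,"twist": 0}]' --newtons 20

```text
time_s: 16.3
tool_pos: [0.4376, -0.323, 0.1277]
tool_rot: [-0.01, 0.993, -0.118, -0.001]
force: [-0.7, 1.2, 6.6]
gripper_width: 0.0169
```

```bash
python3 -c "
from h import *
go(.4378,-.3224,.1267,-13.46); tip(); blob('w9.png')"
```

```text
tx ty tz [0.0001, -0.0006, 0.001] twist -0.1 cur yaw -13.56 tilt [ 0.      0.0195 -0.9998] pos [ 0.4376 -0.323   0.1277] F [-0.7  1.2  6.6] M [ 0.39  0.67 -0.04] w 0.0169 t 16.3
tip [ 0.6038 -0.3613  0.0359] px [([181.2, 277.5], 0.89)] expect [[180.3 278. ]] j [-0.644  0.385 -0.308  0.89   0.016  2.734]
[ 259  185   50  177 3341] [[259.0, 185.0], [308.0, 185.0], [308.0, 361.0], [259.0, 361.0]] [[0.4841, -0.3257, 0.131], [0.4801, -0.3427, 0.131], [0.4074, -0.3267, 0.131], [0.4119, -0.3068, 0.131]]
```

Contact is felt at 6.6 N and the tip is back at its starting height. Releasing slowly.

>>> send_rows --series '[{"gripper": 0.022,"tx": 0,"ty": 0,"tz": 0,"twist": 0},{"gripper": 0.028,"tx": 0,"ty": 0,"tz": 0,"twist": 0},{"gripper": 0.04,"tx": 0,"ty": 0,"tz": 0,"twist": 0},{"gripper": 0.055,"tx": 0,"ty": 0,"tz": 0,"twist": 0},{"gripper": 0.06,"tx": 0,"ty": 0,"tz": 0,"twist": 0},{"gripper": 0.06,"tx": 0,"ty": 0,"tz": 0,"twist": 0}]'

```text
time_s: 17.05
tool_pos: [0.4373, -0.3227, 0.1262]
tool_rot: [-0.01, 0.993, -0.118, -0.002]
force: [0.5, 0.0, 0.2]
gripper_width: 0.0599
```

>>> send_rows --series '[{"gripper": 0.06,"tx": 0,"ty": 0,"tz": -0.015,"twist": 0},{"gripper": 0.06,"tx": 0,"ty": 0,"tz": -0.04,"twist": 0},{"gripper": 0.06,"tx": 0,"ty": 0,"tz": -0.08,"twist": 0},{"gripper": 0.06,"tx": 0,"ty": 0,"tz": -0.12,"twist": 0},{"gripper": 0.06,"tx": 0,"ty": 0,"tz": -0.15,"twist": 0},{"gripper": 0.06,"tx": -0.03,"ty": 0,"tz": -0.15,"twist": 0},{"gripper": 0.06,"tx": -0.06,"ty": 0,"tz": -0.15,"twist": 0},{"gripper": 0.06,"tx": -0.06,"ty": 0,"tz": -0.15,"twist": 0}]'

```text
time_s: 17.85
tool_pos: [0.3759, -0.3104, 0.277]
tool_rot: [-0.011, 0.993, -0.119, -0.003]
force: [0.4, -0.2, -1.0]
gripper_width: 0.0603
```

>>> send_rows --series '[{"gripper": 0.06,"tx": 0,"ty": 0,"tz": 0,"twist": 0},{"gripper": 0.06,"tx": 0,"ty": 0,"tz": 0,"twist": 0}]'

```text
time_s: 18.05
tool_pos: [0.3798, -0.3121, 0.2766]
tool_rot: [-0.01, 0.993, -0.118, -0.001]
force: [-0.4, 0.2, -0.2]
gripper_width: 0.0602
```

```bash
python3 - <<'E'
from h import *
go(.43,-.32,.28,-13)
sc=arm.camera('scene')
for n in ['hook_tip','hook_grip','tub','jar','scraper']: print(n,[(np.round(d['at'],1).tolist(),round(d['p'],2)) for d in arm.tip_of(n,'scene')][:2])
lev(); fit('scene',sc); im=arm.camera('top'); fit('top',im); save('top','t9.png',im); save('scene','sc9.png',sc)
for n in ['tub','jar','scraper','hook_tip','hook_grip']: print(n,[(np.round(d['at'],1).tolist(),round(d['p'],2)) for d in arm.tip_of(n,'top')][:2])
W=blob('w10.png')
ref=cv2.cvtColor(cv2.imread('pics/scene0.png'),cv2.COLOR_BGR2RGB)
save('','fin.png',np.hstack([cv2.resize(x[150:310,110:270],(400,400),interpolation=cv2.INTER_CUBIC) for x in (ref,sc)]))
E
```

```text
tx ty tz [0.0506, -0.0042, -0.0036] twist -0.54 cur yaw -13.54 tilt [-2.000e-04  2.010e-02 -9.998e-01] pos [ 0.3798 -0.3121  0.2766] F [-0.4  0.2 -0.2] M [-0.06  0.    0.  ] w 0.0602 t 18.05
hook_tip [([180.1, 277.6], 0.77)]
hook_grip [([181.8, 214.5], 0.95)]
tub [([274.7, 235.3], 0.74)]
jar [([449.7, 218.7], 0.92), ([186.0, 212.9], 0.58)]
scraper [([369.8, 275.5], 0.57), ([364.2, 215.7], 0.52)]
red_tip [334.4 219.9] 0.61 th 1.02 err 1.8
blue_tip [399.7 224.3] 0.56 th 0.07 err 1.2
scene 0.047 231.625 [(np.float64(0.8996455201075663), np.float64(1.1), 0.002, 0.002), (np.float64(0.8925219497426582), np.float64(1.05), 0, 0.002), (np.float64(0.8914407554066403), np.float64(1.2), 0.002, 0.004), (np.float64(0.8894704808277542), np.float64(1.15), 0, 0.004), (np.float64(0.8876350540216087), np.float64(0.95), 0, 0), (np.float64(0.8845667489612814), np.float64(0.9), -0.002, 0)]
top 0.047 74.625 [(np.float64(0.8488640739314594), np.float64(0.95), -0.002, 0.002), (np.float64(0.8471090415211486), np.float64(0.95), -0.002, 0), (np.float64(0.8163921253515468), np.float64(0.9), -0.004, 0), (np.float64(0.8074770091963215), np.float64(0.9), -0.004, 0.002), (np.float64(0.7986514328525941), np.float64(0.95), -0.002, 0.004), (np.float64(0.7837597725657427), np.float64(1.0), 0, 0.002)]
tub [([278.6, 206.6], 0.92)]
jar [([113.5, 175.1], 0.64)]
scraper [([187.1, 205.7], 0.87)]
hook_tip [([369.5, 159.7], 0.53)]
hook_grip [([359.4, 209.8], 0.53)]
[ 272   74   24  152 3428] [[272.0, 74.0], [295.0, 74.0], [295.0, 225.0], [272.0, 225.0]] [[0.4806, -0.3249, 0.131], [0.4765, -0.3417, 0.131], [0.3607, -0.315, 0.131], [0.3652, -0.296, 0.131]]
```

```bash
python3 - <<'E'
import cv2,numpy as np
for a,b,(x0,y0,x1,y1) in (('scene0.png','sc9.png',(150,170,230,300)),('top0.png','t9.png',(335,145,385,240))):
    I=[cv2.imread('pics/'+f)[y0:y1,x0:x1] for f in (a,b)]
    for i in I:
        m=cv2.inRange(cv2.cvtColor(i,cv2.COLOR_BGR2HSV),(4,190,120),(14,255,255)); ys,xs=np.where(m>0); (cx,cy),wh,an=cv2.minAreaRect(np.c_[xs,ys].astype(np.float32)); print(a,len(xs),round(xs.mean()+x0,1),round(ys.mean()+y0,1),np.round(wh,1),round(an,1))
    d=cv2.absdiff(*I).max(2)>50; print('changed px',d.sum(),np.argwhere(d).mean(0)+[y0,x0] if d.any() else '')
    for s in (0,):
        print([ (dx,dy,int(cv2.absdiff(I[0][4:-4,4:-4],np.roll(I[1],(dy,dx),(0,1))[4:-4,4:-4]).mean()*10)) for dx in (-1,0,1) for dy in (-1,0,1)])
E
```

```text
scene0.png 159 185.9 208.3 [ 7.7 26.3] 10.3
scene0.png 158 185.2 208.7 [ 7.7 26.6] 11.8
changed px 612 [219.72712418 186.7124183 ]
[(-1, -1, 165), (-1, 0, 134), (-1, 1, 142), (0, -1, 120), (0, 0, 77), (0, 1, 112), (1, -1, 113), (1, 0, 97), (1, 1, 127)]
top0.png 258 357.6 211.8 [ 7.2 37.1] 12.5
top0.png 171 358.9 208.1 [ 7.  36.4] 14.9
changed px 1048 [220.30152672 369.70038168]
[(-1, -1, 251), (-1, 0, 228), (-1, 1, 237), (0, -1, 239), (0, 0, 227), (0, 1, 251), (1, -1, 270), (1, 0, 271), (1, 1, 292)]
```

The handle is within a pixel (about 2 mm) of where it started in the scene view, which means it is seated. Handing in.

```bash
python3 -c "
from rig import arm
print(arm.finish_job(), arm.sense()['time_s'])"
```

```text
the job is handed in; nothing more can be done
the job is handed in; nothing more can be done
```

The job is handed in. I pulled the red lever over to its stop with the hook, hung the hook back in its rest and let go. It took about 18 s of the 56 s allowed.

**Red lever:** On the last pull the force jumped to about 7 N, which I took as the stop. The outline checks afterwards disagreed a little: about 0.95 from the top camera and 1.0–1.1 from the scene camera. I take it as fully over.

**Blue lever and guard:** Blue read the same before and after, about 0.1. By the measured poses, the hook stayed about 25 mm above the guard.

**Hook:** It slipped up about 2–3° in the grip during the pull, then levelled when I pressed it lightly into the notches. After release, the handle was within about 1 pixel (2 mm) of its starting place in the scene camera, and the bent end points down at its old height. The top-camera comparison was less clear because the arm was partly in the way. I could not view the final picture because the viewer limit was reached, so this rests on measured numbers only.

**Tub, jar and scraper:** They were found within 1–3 pixels of where they started, which is within detector noise.

**Problems along the way:**
- The first move was refused for incomplete rows.
- One jaw touched the handle with about 5 N before I recentred.
- Joint 6 reached its limit on the way to the lever. I pulled with the hook turned 7°, and a 1.2° tool tilt stayed to the end.

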